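# Push the pad gauge home between the brake pads

### The job

The wheel is off and the brake pads have crept together. Take the pad gauge (the one with the wide rectangular handle) out of the wooden gauge block and push its blade straight down between the two pads of the brake caliper, about midway along the slot, until its stop plate rests flat on the caliper's top faces; leave it standing there and leave the other two gauges in the block.

Things in the scene. Friction and masses are not known exactly. Their poses are not given: they have to be found in the camera images.
- pad_gauge_grip (a point): Centre of the handle of the pad gauge, which stands upright in one of the three slots of the wooden block (which one varies). The handle is a black rectangular slab 12 mm thick (along x), 36 mm wide (y), 42 mm high (z, up). The gauge is rigid, about 0.13 kg, and hangs in the block on its stop plate with about 2 mm of play; it is clear of the block after a lift of 34 mm.
- pad_gauge_shoulder (a point): On the pad gauge, 26 mm below its handle's centre: middle of the underside (the shoulders) of its steel stop plate, 40 (x) by 46 (y) by 5 mm thick. Below it hangs the flat blade: 5 mm thick (x), 34 mm wide (y), 34 mm long; its lowest 14 mm taper to a nose 2 mm thick.
- slim_gauge_grip (a point): Centre of the handle of another gauge in the block, to be left there: narrow handle 12 (x) by 16 (y) by 58 mm high.
- disc_gauge_grip (a point): Centre of the handle of another gauge in the block, to be left there: its handle is an upright round disc 41 mm across, 12 mm thick (x).
- gauge_block: Fixed wooden block 56 (x) by 214 (y) by 48 mm high; origin at the middle of its underside, z up. Three slots in its top in a row along y, 66 mm apart and 43 mm deep, each hold one gauge, blade down and handle up, its flat sides facing along x.
- slot_mouth (a point): Middle of the mouth of the disc slot of an aluminium brake caliper, level with its two flat top faces, 105 mm above the bench. x: normal of the slot, y: along it, z up. The caliper's halves are 100 mm long (y), 30 mm thick and 22 mm apart; the slot is open at the top and at both ends, 48 mm deep. Home, the gauge's shoulders lie on the top faces, at this point.
- caliper_stand: Fixed stand that carries the caliper: base plate 130 (x) by 170 (y) by 10 mm with an angle bracket on the +x side of the caliper; origin under the base, 105 mm below the slot's mouth. Nothing on it rises above the caliper's top faces.
- pad_near (a joint): Brake pad on the -x side of the slot, 70 mm long (y), its top 5 mm below the mouth, its upper edge bevelled by 3.5 mm over 8 mm of depth. Value in m: 0 fully back, growing towards the other pad; its face is 4.5 mm less this value from the slot's middle. It starts crept in, yields to about 3 N and stays where it is pushed.
- pad_far (a joint): The same pad on the +x side. At first the gap between the two pads is 3 to 4.6 mm, less than the blade, which spreads them as it is pushed down with about 4 to 10 N in all; the gauge does not sink in by its own weight.

How it is judged:
By the outcome, as a careful person would: the job done as asked, in the order asked, and still so for the second after the job is handed in, with the robot touching nothing.
It also fails if it takes over 40 s, if anything falls off the work surface, if the arm or the gripper's body presses on something with over 40 N, if the wrist force passes 120 N, or if a joint passes its speed limit or range.

### The arm

A 6-joint arm with a two-finger parallel gripper is mounted at the origin on a cart in front of the work surface, level with it; the furniture and walls round the work are solid. World frame = base frame: x ahead of the robot, y to its left, z up, the work surface at z = 0. Lengths are in m, angles in degrees, forces in N, time in s.
With the tool pointing down it reaches from about 0.375 to 0.975 m from the base axis. Payload 3.8 kg.
Tool frame: the origin (TCP) lies at the very end of the fingers, on their centre line; the grasp point (between the pads) lies 19 mm behind it; z points along the fingers, y is the line along which they close (so a half turn about z gives the same grasp; the last joint's range is limited). The gripper opens to 88 mm and grips with 3 to 60 N. Pads are 18 mm wide; open, the fingers measure 123 mm over their backs; the gripper's body (75 mm by 187 mm) begins 45 mm behind the grasp point.
Start: joints at [-2.114, 15.12, 91.902, -0, 72.978, -2.114], TCP at [0.675, -0, 0.239] pointing down, gripper open.
Joint ranges: [-150.88, 150.88], [-54.13, 125.18], [17.81, 147.31], [-75.09, 255.09], [0, 152.58], [-146.25, 146.25]. Speed limits (degrees/s): [147.25, 147.25, 180, 180, 180, 180].

### API

Orientations are given as [roll, pitch, yaw] about the fixed x, y, z axes, in that order (R = Rz(yaw) Ry(pitch) Rx(roll)).
In Python, from cell import r gives the robot as it stands.
- The arm moves only by the tool move_arm, never from a script. Its argument "increments" is a list of rows, each a list of 3 entries, a list of its own where there are three numbers: the turn, a rotation vector about the tool's x, y, z in degrees, then the shift along the tool's x, y, z in cm, then the finger opening in cm, from 0 to 8.81. A call has 1 to 12 rows; each row is the pose to reach, as a shift and turn from the pose commanded when the call began, along the tool's axes at that moment; what a row does not reach only later rows make up. A row lasts 1/12 s, in which the tool goes at most 41.7 mm and 7.16 degrees, less where a joint would pass 70% of its speed; a pose out of reach is approached as far as the arm can. A call with a gripper value outside its range is refused whole. The fingers move at their own pace and stop on an object; "grip_force" is the grip in N (left out, the last holds). Time passes only in rows, so rows that repeat a pose let the fingers close. It gives the time, the measured TCP pose, the force, the opening and the grip force at its end, in the units of the state.
- r.get_state(): the state, without advancing time (a new reading comes with each control period).
- r.read_camera(name): name is "scene" or "side" or "wrist"; returns the picture (420x560x3 uint8, red, green, blue); there is no depth.
- r.camera_info(name): a dict with "fx", "fy", "cx", "cy" (pixels), "dist_coeffs" ([k1, k2, p1, p2, k3] as OpenCV has them; the pictures are not rectified), "cam_to_world" (4x4, takes a point from camera to world coordinates); the wrist camera has in their place "hand_eye" (4x4, takes a point from camera to tool coordinates, whose origin is the TCP and whose axes are the flange's). Camera axes: x right, y up, looking along -z (the intrinsics and any distortion apply to the point x, -y, -z); pixel columns grow to the right and rows downward; lengths in m; the calibration is good to about 2 mm. A picture is of the moment at which its call begins: read the wrist's pose just before it. camera_info takes no time and is no camera call.
- r.sign_off(): hands the job in; it is judged then, once.
The state is a dict: "t": time; "q": joint angles; "joint_vel": joint speeds; "joint_torque": joint torques, N m; "tool_pos": TCP position; "ee_rot": TCP orientation; "contact_force": force on the tool from outside, world axes, zero at the start; "torque": the same for the moment, N m; "grip_width": finger opening in m; "finger_force": force on a finger pad.
Only numpy, scipy, OpenCV 4.12 (cv2) and the standard library are available. Lean on these libraries where they do the work, as an engineer would, in place of code of your own. Each camera call takes 0.05 s, during which the arm holds its last target. There are 200 camera calls.

## Working session

There is one attempt and no reset: what is moved stays moved. The work goes in short steps, Python scripts to look and compute and a tool call to move; the robot and the scene stay as the last step left them, time stands still between calls to the robot, and variables do not carry over. Pictures are saved under pics/ and viewed, at most 10 in all, crops included, and the job is handed in when it is done.

Besides the shell and the picture viewer there is one more tool, called after ">>>" as name([rows], argument=value, ...), one row to a line, values as JSON. move_arm: Moves the arm, as the interface text tells. Its arguments: {"type":"object","properties":{"increments":{"type":"array","items":{"type":"array"}},"grip_force":{"type":"number"}},"required":["increments"]}

```bash
mkdir -p pics
cat > h.py <<'E'
import numpy as np, cv2
from cell import r
from scipy.spatial.transform import Rotation as Ro
def cam(n):
    i=r.camera_info(n)
    K=np.array([[i["fx"],0,i["cx"]],[0,i["fy"],i["cy"]],[0,0,1.]])
    if n=="wrist":
        s=r.get_state();T=np.eye(4);T[:3,:3]=Ro.from_euler("xyz",s["ee_rot"],degrees=True).as_matrix();T[:3,3]=s["tool_pos"]
        T=T@np.array(i["hand_eye"])
    else: T=np.array(i["cam_to_world"])
    return K,np.array(i["dist_coeffs"],float),T
def ray(n,uv,c=None):
    K,d,T=c or cam(n)
    p=cv2.undistortPoints(np.array([[uv]],float),K,d)[0,0]
    return T[:3,3],T[:3,:3]@np.array([p[0],-p[1],-1])
def onz(n,uv,z,c=None):
    o,v=ray(n,uv,c); return o+v*(z-o[2])/v[2]
def tri(obs):
    A=0;b=0
    for o,v in obs:
        v=v/np.linalg.norm(v);P=np.eye(3)-np.outer(v,v);A=A+P;b=b+P@o
    return np.linalg.solve(A,b)
def proj(n,P,c=None):
    K,d,T=c or cam(n)
    q=(np.array(P,float).reshape(-1,3)-T[:3,3])@T[:3,:3]
    return cv2.projectPoints(q*[1,-1,-1],np.zeros(3),np.zeros(3),K,d)[0][:,0]
def snap(n,f):
    im=r.read_camera(n);cv2.imwrite("pics/"+f,im[:,:,::-1]);return im
E
python3 - <<'E'
from h import *
print(r.get_state())
for n in("scene","side","wrist"):
    snap(n,n+"0.png");K,d,T=cam(n);print(n,K[0,0],d,T.round(3).tolist())
E
```

```text
{'t': 0.0, 'q': array([-2.11350445e+00,  1.51697720e+01,  9.19795592e+01,  1.12641692e-04,
        7.29779255e+01, -2.11298808e+00]), 'joint_vel': array([ 0.01287532, -0.00648206, -0.01761212,  0.051454  , -0.08159401,
       -0.0655333 ]), 'joint_torque': array([-9.59501231e-04, -5.02113855e+01, -3.56871557e+01,  7.25938403e-02,
        2.92220683e-02, -1.93505334e-04]), 'tool_pos': array([6.74297984e-01, 3.30606202e-05, 2.37396770e-01]), 'ee_rot': array([-1.79872834e+02, -4.79954030e-03,  8.99994452e+01]), 'contact_force': array([-0.33352367, -0.93314531, -0.14508028]), 'torque': array([-0.00373479,  0.02772814, -0.01626242]), 'finger_force': 0.0, 'grip_width': 0.08781751250640164}
scene 418.18620200437465 [0.04258465 0.         0.         0.         0.        ] [[0.854, 0.182, -0.487, 0.161], [-0.519, 0.339, -0.784, -0.523], [0.022, 0.923, 0.384, 0.42], [0.0, 0.0, 0.0, 1.0]]
side 427.5601560330494 [-0.11873487  0.          0.          0.          0.        ] [[-0.868, 0.252, -0.428, 0.199], [-0.496, -0.403, 0.769, 0.792], [0.021, 0.88, 0.475, 0.505], [0.0, 0.0, 0.0, 1.0]]
wrist 317.959409553255 [-0.07063397  0.          0.          0.          0.        ] [[1.0, -0.001, 0.001, 0.676], [0.0, 0.966, 0.257, 0.065], [-0.001, -0.257, 0.966, 0.384], [0.0, 0.0, 0.0, 1.0]]
```

View pics/scene0.png

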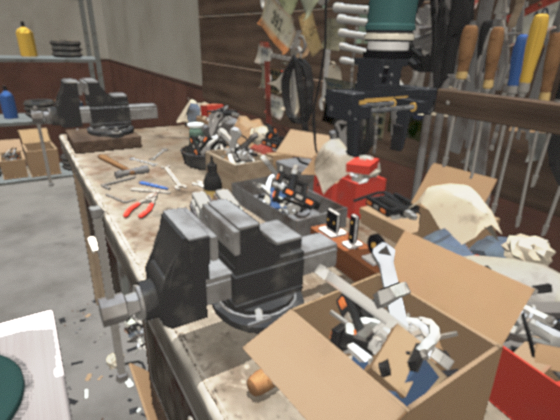

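View pics/side0.png

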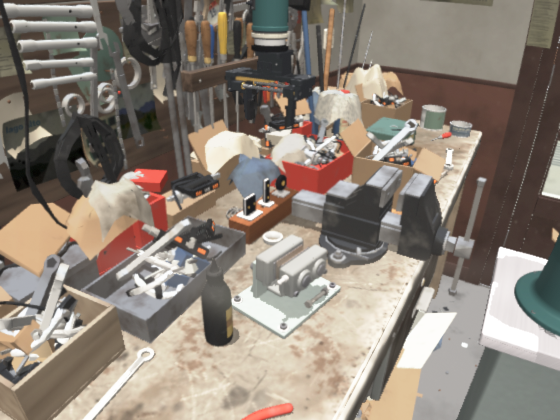

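View pics/wrist0.png

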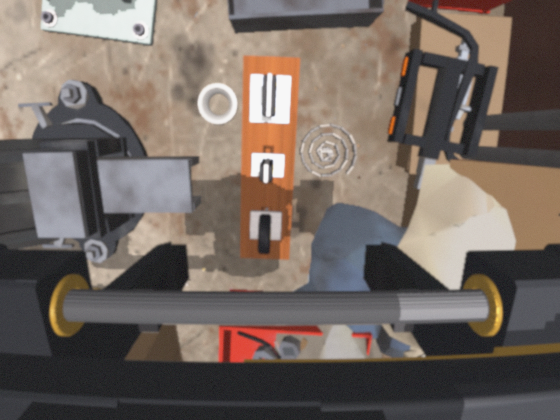

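The wrist view shows the block near (270,155) with the wide handle in the top (+y) slot at (269,95), the slim one at (267,170) and the disc at (264,232). The side view shows the caliper at about (290,268), with its base corner at the top left of the wrist view.

Run:
```python
import cv2,numpy as np
a=cv2.imread("pics/wrist0.png")[50:135,190:320];b=cv2.imread("pics/side0.png")[170:330,220:350]
a=cv2.resize(a,None,fx=4,fy=4,interpolation=3)[:,:]  # 520x340
cv2.imwrite("pics/cw.png",cv2.resize(cv2.imread("pics/wrist0.png")[50:140,200:320],None,fx=6,fy=6,interpolation=3))
cv2.imwrite("pics/cs.png",cv2.resize(b,None,fx=3.75,fy=3.75,interpolation=3))
```

```text
(no output)
```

View pics/cw.png

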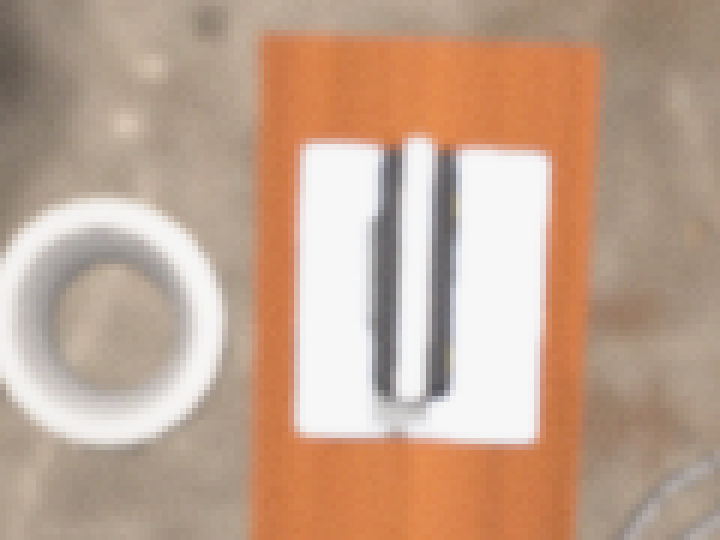

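View pics/cs.png

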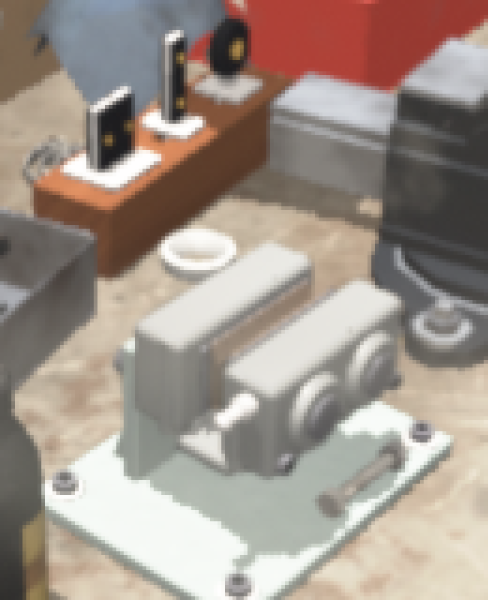

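The crop shows the stop plate corners at (299,142), (551,150), (539,444), (296,436). In the side crop, the slot's inner top edges run (188,347)–(312,262) on the left half and (228,372)–(358,284) on the right half.

Run:
```python
from h import *
P=[onz("wrist",(200+u/6,50+v/6),.053) for u,v in((299,142),(551,150),(539,444),(296,436))]
P=np.array(P);print(P.round(4),P.mean(0).round(4))
print([np.linalg.norm(P[i]-P[(i+1)%4]).round(4) for i in range(4)])
e=[onz("wrist",(200+u/6,50+v/6),.048) for u,v in((262,33),(601,45))];print(np.round(e,4),np.linalg.norm(e[0]-e[1]))
S=np.array([onz("side",(220+u/3.75,170+v/3.75),.105) for u,v in((188,347),(312,262),(358,284),(228,372),(137,332),(400,295),(272,388),(268,245))])
print(S.round(4)); a=(S[0]+S[3])/2;b=(S[1]+S[2])/2;print(a,b,S[:4].mean(0),np.linalg.norm(a-b),np.degrees(np.arctan2(*(a-b)[:2])))
print(proj("wrist",S).round(0).tolist())
```

```text
[[0.6507 0.1149 0.053 ]
 [0.6918 0.1136 0.053 ]
 [0.6903 0.0666 0.053 ]
 [0.6494 0.0679 0.053 ]] [0.6705 0.0907 0.053 ]
[np.float64(0.0412), np.float64(0.0471), np.float64(0.041), np.float64(0.047)]
[[0.6444 0.1327 0.048 ]
 [0.7001 0.1308 0.048 ]] 0.05570650136576853
[[0.4895 0.2975 0.105 ]
 [0.4754 0.2066 0.105 ]
 [0.4484 0.2127 0.105 ]
 [0.4656 0.3045 0.105 ]
 [0.5145 0.2994 0.105 ]
 [0.4278 0.2111 0.105 ]
 [0.4442 0.3048 0.105 ]
 [0.5006 0.2039 0.105 ]]
[0.47756288 0.30099352 0.105     ] [0.46190556 0.20966501 0.105     ] [0.46973422 0.25532927 0.105     ] 0.09266092964435947 9.728188433013678
[[49.0, -151.0], [32.0, -44.0], [4.0, -47.0], [26.0, -151.0], [76.0, -159.0], [-16.0, -41.0], [6.0, -144.0], [60.0, -44.0]]
```

The plate centre is at about (0.6705, 0.0907) with a yaw of about -1.8°, and its 41×47 mm size is right. The caliper is at about (0.470, 0.255) with a yaw near -10°. I'll look at the caliper with the wrist camera first, going along y and then x to stay clear of the vise.

>>> move_arm([
  [[0, 0, 0], [4, 0, -2], 8.8],
  [[0, 0, 0], [8, 0, -4], 8.8],
  [[0, 0, 0], [12, -2, -4], 8.8],
  [[0, 0, 0], [15, -5, -4], 8.8],
  [[0, 0, 0], [18, -8, -4], 8.8],
  [[0, 0, 0], [18.5, -12, -4], 8.8],
  [[0, 0, 0], [18.5, -16, -4], 8.8],
  [[0, 0, 0], [18.5, -20, -4], 8.8],
  [[0, 0, 0], [18.5, -20.5, -4], 8.8],
  [[0, 0, 0], [18.5, -20.5, -4], 8.8],
  [[0, 0, 0], [18.5, -20.5, -4], 8.8],
  [[0, 0, 0], [18.5, -20.5, -4], 8.8],
])

```text
t: 1.15
tool_pos: [0.4715, 0.185, 0.2792]
ee_rot: [179.9, -0.0, 90.0]
contact_force: [0.0, 0.0, 0.1]
grip_width: 0.0881
finger_force: 0.0
```

Run:
```python
from h import *
s=r.get_state();print(s['t'],s['tool_pos'],s['ee_rot'],s['joint_vel'].round(1))
im=r.read_camera("wrist");cv2.imwrite("pics/w1.png",cv2.resize(im[:300,:,::-1],(800,429),interpolation=3))
import pickle;pickle.dump((s['tool_pos'],s['ee_rot']),open("w1.p","wb"));cv2.imwrite("w1raw.png",im[:,:,::-1])
S=[(.4895,.2975,.105),(.4754,.2066,.105),(.4484,.2127,.105),(.4656,.3045,.105)]
print(proj("wrist",S).round(0).tolist())
```

```text
1.15 [0.47150336 0.18502591 0.27917525] [ 1.79910418e+02 -1.55283178e-02  8.99747489e+01] [-0.4  1.  -0.7  0.1  0.2  0. ]
[[292.0, 74.0], [277.0, 170.0], [250.0, 164.0], [267.0, 67.0]]
```

View pics/w1.png

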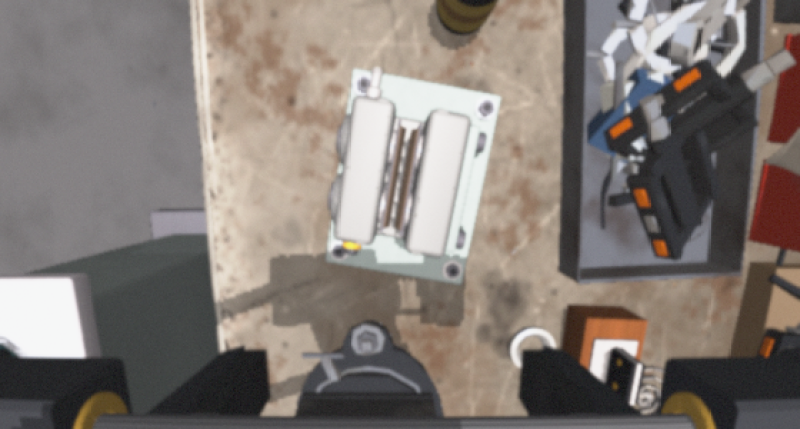

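The caliper is fully visible from directly above: the slot runs from about (409,122) to (392,235) in the enlarged picture. I'll crop it closer.

Run:
```python
import cv2
cv2.imwrite("pics/c1.png",cv2.resize(cv2.imread("w1raw.png")[60:184,225:355],None,fx=4.8,fy=4.8,interpolation=cv2.INTER_CUBIC))
```

```text
(no output)
```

View pics/c1.png

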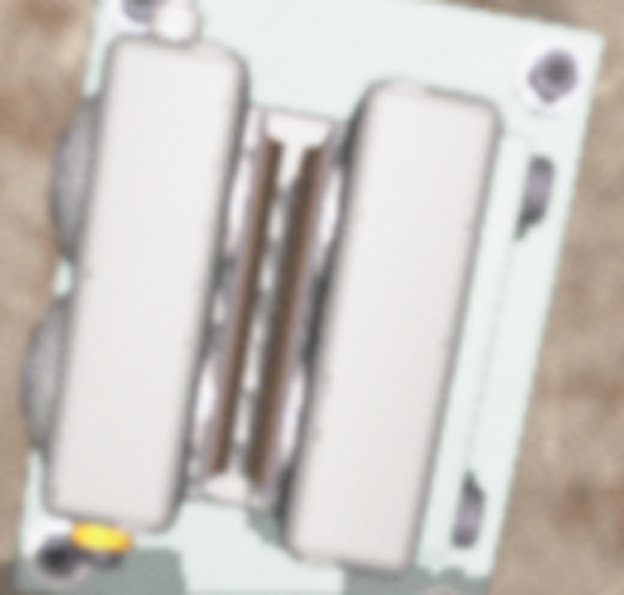

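The slot's inner edges run (248,60)–(175,520) and (358,95)–(288,550). The gap between the pads is centred on the line (291,145)–(239,475).

Run:
```python
from h import *
import pickle
p,e=pickle.load(open("w1.p","rb"))
K,d,_=cam("wrist");T=np.eye(4);T[:3,:3]=Ro.from_euler("xyz",e,degrees=True).as_matrix();T[:3,3]=p
c=(K,d,T@np.array(r.camera_info("wrist")["hand_eye"]))
f=lambda L,z:np.array([onz("wrist",(225+u/4.8,60+v/4.8),z,c) for u,v in L])
C=f(((106,38),(248,48),(175,530),(44,518),(362,80),(503,98),(410,572),(285,556)),.105)
print(C.round(4),C.mean(0).round(4))
I=f(((248,60),(175,520),(358,95),(288,550)),.105)
for a,b in((0,1),(2,3)):print(np.degrees(np.arctan2(*(I[a]-I[b])[:2])))
n=np.array([np.cos(np.radians(10)),-np.sin(np.radians(10)),0]);print("inner mean, normal coords",I@n,C@n)
t=np.array([-n[1],n[0],0]);print("along",C@t)
G=f(((291,145),(239,475)),.094);print("gap",G.round(4),np.degrees(np.arctan2(*(G[0]-G[1])[:2])),G@n)
S=np.array([(.4895,.2975,.105),(.4754,.2066,.105),(.4484,.2127,.105),(.4656,.3045,.105)]);print("side",S@n)
```

```text
[[0.4466 0.3035 0.105 ]
 [0.4746 0.3016 0.105 ]
 [0.4593 0.2059 0.105 ]
 [0.4317 0.2085 0.105 ]
 [0.4972 0.2956 0.105 ]
 [0.5253 0.2924 0.105 ]
 [0.5091 0.1969 0.105 ]
 [0.4825 0.2003 0.105 ]] [0.4783 0.2506 0.105 ]
9.515153952636316
8.31071798246545
inner mean, normal coords [0.41542001 0.41620381 0.4380585  0.4407745 ] [0.38713435 0.41502711 0.41654835 0.38894876 0.43830487 0.46656643
 0.46715163 0.44037996]
along [0.37648168 0.37942373 0.28249491 0.28026077 0.37746411 0.37918997
 0.28232695 0.28107123]
gap [[0.4836 0.2843 0.094 ]
 [0.4728 0.2163 0.094 ]] 9.003950924849134 [0.42683373 0.42803152]
side [0.43040306 0.43230189 0.40465283 0.40565062]
```

Run:
```python
from h import *
# plate corners seen by side camera vs wrist estimate
for z in (.048,.053):
  print(z,np.array([onz("side",(220+u/3.75,170+v/3.75),z) for u,v in((62,171),(123,188),(161,155))]).round(4).tolist())
n=np.array([np.cos(np.radians(9.3)),-np.sin(np.radians(9.3)),0]);t=np.array([-n[1],n[0],0]);c=np.array([.4783,.2506,.105])
P=[c+a*n+b*t for a,b in((11,-50),(11,50),(-11,50),(-11,-50))for a,b in((a/1e3,b/1e3),)]
q=(proj("side",P)-[220,170])*3.75;print("pred side crop",q.round(0).tolist())
s=r.get_state();R=Ro.from_euler("xyz",s["ee_rot"],degrees=True).as_matrix()
for dz in(0,.03,.06,.1):print(dz,proj("wrist",s["tool_pos"]+R@[0,0,dz]))
```

```text
0.048 [[0.6879, 0.1099, 0.048], [0.646, 0.1082, 0.048], [0.6487, 0.0616, 0.048]]
0.053 [[0.6826, 0.1174, 0.053], [0.6411, 0.1156, 0.053], [0.6438, 0.0696, 0.053]]
pred side crop [[308.0, 252.0], [172.0, 342.0], [211.0, 362.0], [346.0, 268.0]]
0 [[272.1872976  260.55040538]]
0.03 [[272.68255918 239.57677252]]
0.06 [[273.04683936 224.1870331 ]]
0.1 [[273.40474124 209.09689482]]
```

The side and wrist estimates differ by a consistent 8 mm offset. The finger midpoint in the wrist image suggests the hand-eye x is off by about 1.6 mm. I'll hover above the handle and calibrate against the fingers there.

>>> move_arm([
  [[0, 0, 0], [0, 4, 0], 8.8],
  [[0, 0, 0], [0, 8, 0], 8.8],
  [[0, 0, 0], [-1, 12, 1], 8.8],
  [[0, 0, 0.5], [-3, 15.5, 3], 8.8],
  [[0, 0, 1], [-6, 18, 5], 8.8],
  [[0, 0, 1.8], [-8.5, 19.75, 7.5], 8.8],
  [[0, 0, 1.8], [-9.4, 19.75, 11], 8.8],
  [[0, 0, 1.8], [-9.4, 19.75, 14], 8.8],
  [[0, 0, 1.8], [-9.4, 19.75, 15.4], 8.8],
  [[0, 0, 1.8], [-9.4, 19.75, 15.4], 8.8],
  [[0, 0, 1.8], [-9.4, 19.75, 15.4], 8.8],
  [[0, 0, 1.8], [-9.4, 19.75, 15.4], 8.8],
])

```text
t: 2.2
tool_pos: [0.6693, 0.0916, 0.1269]
ee_rot: [179.8, -0.0, 88.2]
contact_force: [0.7, 0.0, 0.4]
grip_width: 0.0881
finger_force: 0.0
```

Run:
```python
from h import *
s=r.get_state();print(s['t'],s['tool_pos'],s['ee_rot'])
w=ray("side",(292.5,195.3));K,d,T=cam("wrist");T0=T.copy()
T0=np.array([[1,-.001,.001,.676],[0,.966,.257,.065],[-.001,-.257,.966,.384],[0,0,0,1]])
print("bar end",tri([w,ray("wrist",(197,157),(K,d,T0))]))
im=r.read_camera("wrist");cv2.imwrite("w2raw.png",im[:,:,::-1]);cv2.imwrite("pics/w2.png",cv2.resize(im[120:300,150:400,::-1],None,fx=3.2,fy=3.2,interpolation=3))
R=Ro.from_euler("xyz",s["ee_rot"],degrees=True).as_matrix()
print(((proj("wrist",[s["tool_pos"]+R@np.array([0,y,0]) for y in(-.044,0,.044)])-[150,120])*3.2).round(1))
```

```text
2.2 [0.66932561 0.09156393 0.1268615 ] [ 1.79806709e+02 -2.98804660e-02  8.82278357e+01]
bar end [0.5969527  0.03258567 0.08820007]
[[110.  448. ]
 [389.2 448.9]
 [668.5 448. ]]
```

View pics/w2.png

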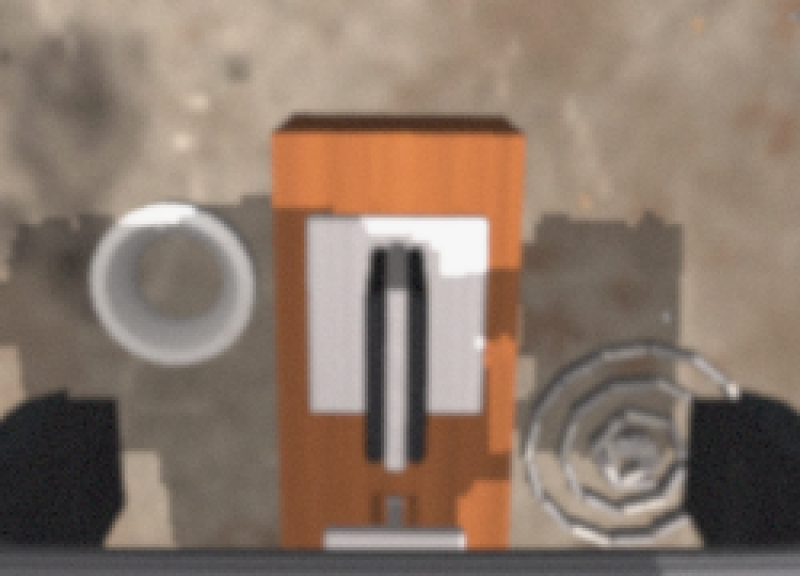

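The handle is centred at column 396 and the finger midpoint is at column 405, so the gauge lies about 3 mm to the -x side of the TCP. I'll check y numerically.

Run:
```python
from h import *
f=lambda u,v,z:onz("wrist",(150+u/3.2,120+v/3.2),z).round(4)
print("plate",f(308,216,.053),f(488,216,.053),f(485,413,.053),f(308,411,.053))
print("handle top ends",f(396,288,.095),f(396,470,.095))
s=r.get_state();R=Ro.from_euler("xyz",s["ee_rot"],degrees=True).as_matrix()
print("finger corners pred",((proj("wrist",[s["tool_pos"]+R@np.array([.009,y,0]) for y in(-.044,.044)])-[150,120])*3.2).round(1))
```

```text
plate [0.6517 0.1149 0.053 ] [0.6914 0.1137 0.053 ] [0.6903 0.067  0.053 ] [0.6492 0.0689 0.053 ]
handle top ends [0.6709 0.1091 0.095 ] [0.6698 0.073  0.095 ]
finger corners pred [[105.9 395.3]
 [676.  395.5]]
```

>>> move_arm([
  [[0, 0, 0], [0, -0.3, 1.5], 8.8],
  [[0, 0, 0], [0, -0.3, 4], 8.8],
  [[0, 0, 0], [0, -0.3, 6], 8.8],
  [[0, 0, 0], [0, -0.3, 6.8], 8.8],
  [[0, 0, 0], [0, -0.3, 6.8], 4],
  [[0, 0, 0], [0, -0.3, 6.8], 2],
  [[0, 0, 0], [0, -0.3, 6.8], 1.0],
  [[0, 0, 0], [0, -0.3, 6.8], 1.0],
  [[0, 0, 0], [0, -0.3, 6.8], 1.0],
  [[0, 0, 0], [0, -0.3, 6.8], 1.0],
  [[0, 0, 0], [0, -0.3, 6.8], 1.0],
  [[0, 0, 0], [0, -0.3, 6.8], 1.0],
], grip_force=5)

```text
t: 3.25
tool_pos: [0.6646, 0.0911, 0.057]
ee_rot: [180.0, -0.0, 88.2]
contact_force: [-0.3, -0.1, 0.4]
grip_width: 0.0368
finger_force: 0.0
```

>>> move_arm([
  [[0, 0, 0], [0, 0, 0], 1.0],
  [[0, 0, 0], [0, 0, 0], 1.0],
  [[0, 0, 0], [0, 0, 0], 1.0],
  [[0, 0, 0], [0, 0, 0], 1.0],
  [[0, 0, 0], [0, 0, 0], 1.0],
  [[0, 0, 0], [0, 0, 0], 1.0],
], grip_force=5)

```text
t: 3.75
tool_pos: [0.6657, 0.091, 0.0572]
ee_rot: [179.9, -0.0, 88.2]
contact_force: [4.5, 0.1, -0.1]
grip_width: 0.0122
finger_force: 5.0
```

Gripped, but a +4.5 N side load means the gauge's place is further toward +x. I'll shift to relieve that, then grip harder.

>>> move_arm([
  [[0, 0, 0], [0, 0.1, 0], 0.8],
  [[0, 0, 0], [0, 0.15, 0], 0.8],
  [[0, 0, 0], [0, 0.15, 0], 0.8],
], grip_force=10)

```text
t: 4.0
tool_pos: [0.666, 0.091, 0.0568]
ee_rot: [-180.0, -0.0, 88.2]
contact_force: [2.5, -0.8, 1.3]
grip_width: 0.0123
finger_force: 10.0
```

>>> move_arm([
  [[0, 0, 0], [0, 0.1, 0], 0.8],
  [[0, 0, 0], [0, 0.15, 0], 0.6],
  [[0, 0, 0], [0, 0.15, 0], 0.6],
  [[0, 0, 0], [0, 0.15, 0], 0.6],
], grip_force=40)

```text
t: 4.33
tool_pos: [0.6662, 0.091, 0.0567]
ee_rot: [-179.8, 0.0, 88.2]
contact_force: [-4.0, -0.8, 4.3]
grip_width: 0.0116
finger_force: 40.0
```

>>> move_arm([
  [[0, 0, 0], [0, -0.07, 0], 0.5],
  [[0, 0, 0], [0, -0.07, -0.5], 0.5],
  [[0, 0, 0], [0, -0.07, -1.5], 0.5],
  [[0, 0, 0], [0, -0.07, -3], 0.5],
  [[0, 0, 0], [0, -0.07, -5], 0.5],
  [[0, 0, 0], [0, -0.07, -8], 0.5],
  [[0, 0, 0], [0, -0.07, -11], 0.5],
  [[0, 0, 0], [0, -0.07, -13], 0.5],
  [[0, 0, 0], [0, -0.07, -13], 0.5],
  [[0, 0, 0], [0, -0.07, -13], 0.5],
  [[0, 0, 0], [0, -0.07, -13], 0.5],
])

```text
t: 5.25
tool_pos: [0.6657, 0.091, 0.1857]
ee_rot: [-179.9, 0.0, 88.2]
contact_force: [-0.3, 0.6, -1.9]
grip_width: 0.0118
finger_force: 40.0
```

Run:
```python
from h import *
s=r.get_state();print(s['t'],s['tool_pos'],s['ee_rot'],s['contact_force'])
im=r.read_camera("wrist");cv2.imwrite("w3raw.png",im[:,:,::-1]);cv2.imwrite("pics/w3.png",cv2.resize(im[130:300,150:400,::-1],None,fx=3.2,fy=3.2,interpolation=3))
R=Ro.from_euler("xyz",s["ee_rot"],degrees=True).as_matrix()
print("plate top pred",((proj("wrist",[s["tool_pos"]+R@np.array([x,y,.004]) for x,y in((.023,-.02),(.023,.02),(-.023,.02),(-.023,-.02))])-[150,130])*3.2).round(1).tolist())
```

```text
5.25 [0.66573015 0.09095162 0.18572597] [-1.79884616e+02  1.34370168e-02  8.82045626e+01] [-0.33357536  0.56460931 -1.87565967]
plate top pred [[263.5, 270.5], [525.3, 270.6], [515.9, 538.4], [273.9, 538.1]]
```

View pics/w3.png

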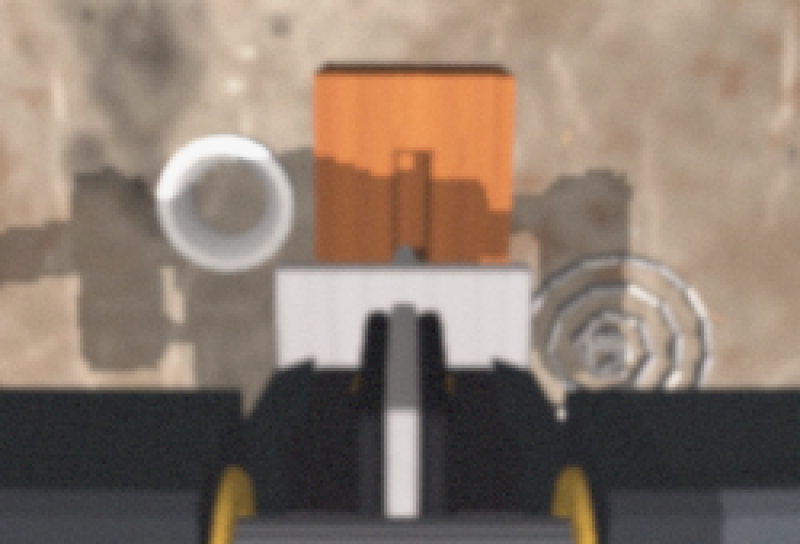

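The gauge is held square, with its plate edge at (276–530, 267) and the empty slot at columns 393–432. I'll use the empty slot, whose x is now known to be about 0.666, to find the wrist camera's bias at caliper-like depths.

Run:
```python
from h import *
f=lambda u,v,z:onz("wrist",(150+u/3.2,130+v/3.2),z).round(4)
print("slot",f(393,155,.048),f(432,155,.048),"block",f(314,75,.048),f(516,73,.048),f(314,260,.048),f(514,260,.048))
K,d,T=cam("wrist");print(K,r.get_state()['tool_pos'])
print(np.array(r.camera_info("wrist")["hand_eye"]).round(4))
```

```text
slot [0.6645 0.1097 0.048 ] [0.6755 0.1094 0.048 ] block [0.6435 0.1327 0.048 ] [0.6992 0.1315 0.048 ] [0.6407 0.0798 0.048 ] [0.6984 0.0781 0.048 ]
[[317.95940955   0.         275.61729227]
 [  0.         317.95940955 209.14136769]
 [  0.           0.           1.        ]] [0.66518482 0.09088272 0.18461201]
[[ 3.000e-04  9.665e-01  2.568e-01  6.550e-02]
 [ 1.000e+00 -1.000e-04 -7.000e-04  1.600e-03]
 [-7.000e-04  2.568e-01 -9.665e-01 -1.464e-01]
 [ 0.000e+00  0.000e+00  0.000e+00  1.000e+00]]
```

The wrist bias at that depth is about +4 mm in x. The corrected side and wrist estimates then agree on a mouth at about (0.4735, 0.2515) with yaw -9.1°. I'll move to hover there.

>>> move_arm([
  [[0, 0, 0], [3, 0, 0], 0.5],
  [[0, 0, 0], [6.5, -1, 0], 0.5],
  [[0, 0, 1], [10, -3, 0], 0.5],
  [[0, 0, 2], [12.5, -6, 0], 0.5],
  [[0, 0, 4], [14.5, -9.5, 0], 0.5],
  [[0, 0, 6], [15.4, -13, 0], 0.5],
  [[0, 0, 7.3], [15.4, -16.5, 0], 0.5],
  [[0, 0, 7.3], [15.4, -19, 0], 0.5],
  [[0, 0, 7.3], [15.4, -19.7, 0], 0.5],
  [[0, 0, 7.3], [15.4, -19.7, 0], 0.5],
  [[0, 0, 7.3], [15.4, -19.7, 0], 0.5],
  [[0, 0, 7.3], [15.4, -19.7, 0], 0.5],
])

```text
t: 6.3
tool_pos: [0.4759, 0.251, 0.1864]
ee_rot: [180.0, 0.0, 80.9]
contact_force: [0.9, 0.1, -1.1]
grip_width: 0.0121
finger_force: 40.0
```

>>> move_arm([
  [[0, 0, 0], [0, 0, 0.7], 0.5],
  [[0, 0, 0], [0, 0, 1.4], 0.5],
  [[0, 0, 0], [0, 0, 2], 0.5],
  [[0, 0, 0], [0, 0, 2], 0.5],
  [[0, 0, 0], [0, 0, 2], 0.5],
  [[0, 0, 0], [0, 0, 2], 0.5],
])

```text
t: 6.8
tool_pos: [0.4748, 0.251, 0.1664]
ee_rot: [-180.0, 0.0, 80.9]
contact_force: [0.5, -0.5, -1.8]
grip_width: 0.0116
finger_force: 40.0
```

Run:
```python
from h import *
s=r.get_state();print(s['t'],s['tool_pos'],s['ee_rot'],s['contact_force'])
im=r.read_camera("wrist");b=r.read_camera("side")
A=cv2.resize(im[130:270,190:360,::-1],None,fx=2.6,fy=3.2*2.6/3.2,interpolation=3)
B=cv2.resize(b[190:320,240:335,::-1],None,fx=3.6,fy=3.6,interpolation=3)
h=max(len(A),len(B));pad=lambda x:cv2.copyMakeBorder(x,0,h-len(x),0,0,0)
o=np.hstack([pad(A),pad(B)]);print(o.shape);cv2.imwrite("pics/hov.png",o)
```

```text
6.8 [0.47482029 0.25101513 0.1664403 ] [-1.79976480e+02  1.62443676e-02  8.08878705e+01] [ 0.49867484 -0.5264753  -1.80756008]
(468, 784, 3)
```

View pics/hov.png

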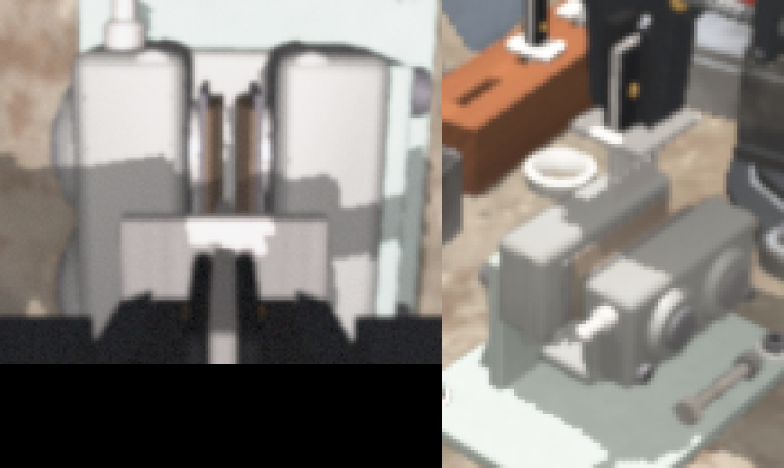

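The yaw is aligned. The gauge's plate centre is at column 224.5 and the pad gap at column 229. Allowing for the camera's tilt, the gauge must go about 0.8 mm toward +y of the tool. I'll descend in stages.

>>> move_arm([
  [[0, 0, 0], [0, 0.08, 0], 0.5],
  [[0, 0, 0], [0, 0.08, 0.8], 0.5],
  [[0, 0, 0], [0, 0.08, 1.5], 0.5],
  [[0, 0, 0], [0, 0.08, 2], 0.5],
  [[0, 0, 0], [0, 0.08, 2.4], 0.5],
  [[0, 0, 0], [0, 0.08, 2.7], 0.5],
  [[0, 0, 0], [0, 0.08, 3], 0.5],
  [[0, 0, 0], [0, 0.08, 3], 0.5],
  [[0, 0, 0], [0, 0.08, 3], 0.5],
], grip_force=50)

```text
t: 7.65
tool_pos: [0.4754, 0.251, 0.1365]
ee_rot: [-180.0, 0.0, 80.9]
contact_force: [0.8, 0.5, -1.6]
grip_width: 0.0117
finger_force: 50.0
```

>>> move_arm([
  [[0, 0, 0], [0, 0, 0.2], 0.5],
  [[0, 0, 0], [0, 0, 0.4], 0.5],
  [[0, 0, 0], [0, 0, 0.6], 0.5],
  [[0, 0, 0], [0, 0, 0.8], 0.5],
  [[0, 0, 0], [0, 0, 1.0], 0.5],
  [[0, 0, 0], [0, 0, 1.0], 0.5],
])

```text
t: 8.15
tool_pos: [0.4758, 0.2511, 0.1268]
ee_rot: [180.0, -0.0, 80.9]
contact_force: [1.6, -0.0, -2.2]
grip_width: 0.0113
finger_force: 50.0
```

>>> move_arm([
  [[0, 0, 0], [0, 0, 0.2], 0.5],
  [[0, 0, 0], [0, 0, 0.4], 0.5],
  [[0, 0, 0], [0, 0, 0.6], 0.5],
  [[0, 0, 0], [0, 0, 0.8], 0.5],
  [[0, 0, 0], [0, 0, 1.0], 0.5],
  [[0, 0, 0], [0, 0, 1.0], 0.5],
  [[0, 0, 0], [0, 0, 1.0], 0.5],
])

```text
t: 8.73
tool_pos: [0.4757, 0.251, 0.1162]
ee_rot: [180.0, -0.0, 80.9]
contact_force: [3.3, -0.1, -1.7]
grip_width: 0.0116
finger_force: 50.0
```

>>> move_arm([
  [[0, 0, 0], [0, 0, 0.1], 0.5],
  [[0, 0, 0], [0, 0, 0.2], 0.5],
  [[0, 0, 0], [0, 0, 0.25], 0.5],
  [[0, 0, 0], [0, 0, 0.25], 0.5],
])

```text
t: 9.07
tool_pos: [0.4757, 0.2509, 0.1142]
ee_rot: [180.0, 0.0, 80.9]
contact_force: [2.1, -1.3, -0.7]
grip_width: 0.0119
finger_force: 50.0
```

>>> move_arm([
  [[0, 0, 0], [0, 0, 0.1], 0.5],
  [[0, 0, 0], [0, 0, 0.2], 0.5],
  [[0, 0, 0], [0, 0, 0.3], 0.5],
  [[0, 0, 0], [0, 0, 0.3], 0.5],
])

```text
t: 9.4
tool_pos: [0.4759, 0.251, 0.1137]
ee_rot: [180.0, 0.0, 80.9]
contact_force: [-2.9, -3.2, 14.7]
grip_width: 0.0118
finger_force: 50.0
```

Run:
```python
from h import *
s=r.get_state();print(s['t'],s['tool_pos'],s['ee_rot'],s['contact_force'],s['torque'])
im=r.read_camera("wrist");b=r.read_camera("side")
A=cv2.resize(im[130:270,190:360,::-1],None,fx=2.6,fy=2.6,interpolation=3)
B=cv2.resize(b[190:320,240:335,::-1],None,fx=3.6,fy=3.6,interpolation=3)
h=max(len(A),len(B));pad=lambda x:cv2.copyMakeBorder(x,0,h-len(x),0,0,0)
cv2.imwrite("pics/in.png",np.hstack([pad(A),pad(B)]))
```

```text
9.4 [0.47589852 0.25100521 0.11371074] [1.79976292e+02 3.09398117e-03 8.09049884e+01] [-2.88363703 -3.23388839 14.65942062] [-0.54728405  0.63036816 -0.04650011]
```

It is seated: TCP z 0.1137 matches the predicted home height of 0.1137, with 14.7 N upward. I'll ease off the press and release.

>>> move_arm([
  [[0, 0, 0], [0, 0, -0.1], 0.5],
  [[0, 0, 0], [0, 0, -0.15], 0.5],
  [[0, 0, 0], [0, 0, -0.15], 3],
  [[0, 0, 0], [0, 0, -0.15], 5],
  [[0, 0, 0], [0, 0, -0.15], 5],
  [[0, 0, 0], [0, 0, -0.15], 5],
  [[0, 0, 0], [0, 0, -0.15], 5],
  [[0, 0, 0], [0, 0, -0.15], 5],
])

```text
t: 10.17
tool_pos: [0.4752, 0.251, 0.1123]
ee_rot: [-180.0, 0.0, 80.9]
contact_force: [-0.9, -0.1, 0.9]
grip_width: 0.0489
finger_force: 0.0
```

Released. I'll rise, close the fingers and touch the handle top lightly as a height check (expected z about 0.152).

>>> move_arm([
  [[0, 0, 0], [0, 0, -1], 5],
  [[0, 0, 0], [0, 0, -3], 5],
  [[0, 0, 0], [0, 0, -5.5], 5],
  [[0, 0, 0], [0, 0, -6], 0],
  [[0, 0, 0], [0, 0, -6], 0],
  [[0, 0, 0], [0, 0, -6], 0],
  [[0, 0, 0], [0, 0, -6], 0],
  [[0, 0, 0], [0, 0, -6], 0],
  [[0, 0, 0], [0, 0, -6], 0],
  [[0, 0, 0], [0, 0, -6], 0],
  [[0, 0, 0], [0, 0, -6], 0],
], grip_force=5)

```text
t: 11.08
tool_pos: [0.4752, 0.2508, 0.172]
ee_rot: [-179.9, 0.0, 80.9]
contact_force: [-0.8, -0.4, -0.8]
grip_width: 0.0001
finger_force: 0.0
```

>>> move_arm([
  [[0, 0, 0], [0, 0, 0.5], 0],
  [[0, 0, 0], [0, 0, 1.0], 0],
  [[0, 0, 0], [0, 0, 1.5], 0],
  [[0, 0, 0], [0, 0, 1.7], 0],
  [[0, 0, 0], [0, 0, 1.7], 0],
])

```text
t: 11.5
tool_pos: [0.4748, 0.2507, 0.1545]
ee_rot: [-179.9, 0.1, 80.9]
contact_force: [0.0, -0.4, -0.6]
grip_width: 0.0005
finger_force: 0.0
```

>>> move_arm([
  [[0, 0, 0], [0, 0, 0.1], 0],
  [[0, 0, 0], [0, 0, 0.2], 0],
  [[0, 0, 0], [0, 0, 0.3], 0],
  [[0, 0, 0], [0, 0, 0.4], 0],
  [[0, 0, 0], [0, 0, 0.4], 0],
])

```text
t: 11.92
tool_pos: [0.4758, 0.2511, 0.1524]
ee_rot: [180.0, -0.0, 80.9]
contact_force: [-1.1, -0.7, 2.6]
grip_width: 0.0006
finger_force: 1.8
```

Contact at z 0.152, as expected. I'll give it one more small press and then retreat.

>>> move_arm([
  [[0, 0, 0], [0, 0, 0.1], 0],
  [[0, 0, 0], [0, 0, 0.15], 0],
  [[0, 0, 0], [0, 0, 0.15], 0],
])

```text
t: 12.17
tool_pos: [0.4758, 0.2512, 0.1524]
ee_rot: [180.0, -0.0, 80.9]
contact_force: [-4.6, -2.5, 11.5]
grip_width: 0.0005
finger_force: 5.7
```

>>> move_arm([
  [[0, 0, 0], [0, 0, -0.5], 0],
  [[0, 0, 0], [0, 0, -3], 0],
  [[0, 0, 0], [0, 0, -6], 0],
  [[0, 0, 0], [0, 0, -9], 0],
  [[0, 0, 0], [0, 0, -10], 0],
  [[0, 0, 0], [0, 0, -10], 0],
  [[0, 0, 0], [0, 0, -10], 0],
  [[0, 0, 0], [0, 0, -10], 0],
])

```text
t: 12.83
tool_pos: [0.4745, 0.2505, 0.2481]
ee_rot: [-179.9, 0.1, 80.9]
contact_force: [-0.3, 0.1, -0.8]
grip_width: 0.0004
finger_force: 0.0
```

Run:
```python
from h import *
s=r.get_state();print(s['t'],s['tool_pos'],s['contact_force'],abs(s['joint_vel']).max())
print(r.sign_off())
```

```text
12.8333 [0.47449679 0.25051064 0.24808346] [-0.29750988  0.12104375 -0.8031225 ] 0.6819630285411181
the job is handed in; nothing more can be done
None
```

The pad gauge stands in the caliper slot with its stop plate on the top faces (confirmed by contact height and force, not a final picture), the other two gauges were not touched, and the job was handed in at 12.8 s.

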